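# Level the sign ballast on the balance

## Robot

A 6-joint arm with a two-finger parallel gripper is mounted at the origin on the work surface. World frame = base frame: x ahead of the robot, y to its left, z up, the work surface at z = 0. Lengths are in mm, angles in rad, forces in N, time in s.
With the tool pointing down it reaches from about 350 to 875 mm from the base axis. Payload 4.2 kg.
Tool frame: the origin (TCP) lies between the finger pads; the fingertips stand 11 mm ahead of it and the grasp point (between the pads) lies 8 mm behind it; z points along the fingers, y is the direction in which the jaws open and shut (so a half turn about z gives the same grasp; the last joint's range is limited). The gripper opens to 85 mm and grips with 20 to 120 N. Pads are 22 mm wide; open, the fingers measure 114 mm over their backs; the gripper's body (76 mm by 85 mm) begins 54 mm behind the grasp point. The pads swing forward as they close: fully open they stand 13 mm farther back than shut.
Start: joints at [1.54, 0.385, 0.008, 0, -1.194, -0.259], TCP at [178.568, 598.926, 242.312] pointing down, gripper open.
Joint ranges: [-3.14, 3.14], [-1.21, 2.06], [-1.07, 1.41], [-3.16, 2.05], [-2.99, -0.16], [-3.1, 3.1]. Speed limits (rad/s): [2.79, 2.79, 3.14, 3.14, 3.14, 3.14].

## Interface

Orientations are given as a unit quaternion [x, y, z, w].
In Python, from bench import * gives the robot as it stands.
- The arm moves only by the tool servo_tool, never from a script. Its argument "rows" is a list of rows, each a list of 7 numbers: the opening, from 0 (shut) to 1 (fully open), then the shift along the tool's x, y, z in cm, then the turn, a rotation vector about the tool's x, y, z in degrees. A call has 1 to 12 rows; each row shifts and turns the commanded pose from where the row before left it, along the tool's axes as they then stand; what a row does not reach is not made up. A row lasts 1/10 s, in which the tool goes at most 50 mm and 8.59 degrees, less where a joint would pass 70% of its speed; a pose out of reach is approached as far as the arm can. A call is refused whole if a number of a shift passes 5 or a number of a turn 8.59, either way. A call with a gripper value outside its range is refused whole. The fingers move at their own pace and stop on an object; the grip force is fixed at half the most. Time passes only in rows, so rows that do not move let the fingers close. It gives the time, the measured TCP pose, the force and the opening at its end, in the units of the state.
- read_state(): the state, without advancing time (a new reading comes with each control period).
- get_image(name): name is "side" or "top"; returns a dict with "image" (400x640x3 uint8, red, green, blue), "mtx" (3x3 intrinsics, pixels), "extrinsics" (4x4, takes a point from camera to world coordinates). Camera axes: x right, y up, looking along -z (the intrinsics and any distortion apply to the point x, -y, -z); pixel columns grow to the right and rows downward; lengths in mm; the calibration is good to about 2 mm. A picture is of the moment at which its call begins. There is no depth.
- job_done(): hands the job in, once; it reports no verdict.
The state is a dict: "clock": time; "joints": joint angles; "joint_vel": joint speeds; "joint_efforts": joint torques, N m; "position": TCP position; "ee_rot": TCP orientation; "contact_force": force on the tool from outside, world axes, zero at the start; "wrist_torque": the same for the moment, N m; "gripper_width": finger opening in mm.
Only numpy, scipy, OpenCV 4.12 (cv2) and the standard library are available. Lean on these libraries where they do the work, as an engineer would, in place of code of your own. Each camera call takes 0.05 s, during which the arm holds its last target. There are 200 camera calls.

## Task

The ballast for the two drops of a hanging sign is uneven: take the one loose block that lies bare beside the red block on the heavy pan, and thread it over the empty brass post of the other pan, flat down on that pan, so that the balance comes to rest level. Feel for the post gently, pressing the block on it with no more than 15 N while threading, and do not ram the gripper into the balance. Leave the two pinned blocks in place and everything on the bench where it is.

Things in the scene. Friction and masses are not known exactly. Their poses are not given: they have to be found in the camera images.
- foot: Grey fixed foot of the balance, about 150 x 400 mm. Origin: on the bench under the middle of the beam. Its y axis runs along the beam towards the left pan, x across the beam, away from the robot. Over the middle of its far side stand a white dial and an orange pointer, up to 120 mm above the bench.
- beam: Rocking beam with a flat pan at each end (190 mm along x, 100 mm along y, centred 135 mm from the hinge). Origin on the hinge, 62 mm over the bench; x along the hinge, y towards the left pan, z up. Pan tops lie 8 mm above the origin. It tips up to 0.08 rad each way to hard stops (a pan 11 mm high or low); between them it is sprung: a pan sinks about 5.5 mm per newton put on it.
- red_block: Square painted steel block, 44 x 44 mm, 30 mm high, about 400 g, with a round bore of 16 mm diameter upright through its centre. Origin: centre of its underside; z up, x and y along its sides. It sits over the fixed pin of one pan and stays there.
- blue_block: Square painted steel block, 44 x 44 mm, 18 mm high, about 240 g, with a round bore of 16 mm diameter upright through its centre. Origin: centre of its underside; z up, x and y along its sides. Either sits over the fixed pin of the pan without the red block, or lies bare on the pan with the red block, between its pin and its post.
- green_block: Square painted steel block, 44 x 44 mm, 12 mm high, about 160 g, with a round bore of 16 mm diameter upright through its centre. Origin: centre of its underside; z up, x and y along its sides. Sits in whichever of the two places the blue block does not: over the fixed pin of the pan without the red block, or bare on the pan with the red block.
- left_pin (a point): Foot of the left pan's fixed steel pin (12 mm diameter, 20 mm high), on the pan's top, 67 mm from the pan's centre towards the robot. Axes as the beam's.
- left_slot (a point): Near end of the left pan's black slot, on the pan top, 40 mm from the pan's centre away from the robot, on the slot's line in y. Axes as the beam's. An upright brass post (12 mm diameter, 30 mm high, empty at the start) is clamped in the slot with its axis anywhere from 2 to 26 mm from this point along +x. Where is not measured: look or feel for it. It does not shift under 60 N.
- right_pin (a point): Foot of the right pan's fixed steel pin (12 mm diameter, 20 mm high), on the pan's top, 67 mm from the pan's centre towards the robot. Axes as the beam's.
- right_slot (a point): Near end of the right pan's black slot, on the pan top, 40 mm from the pan's centre away from the robot, on the slot's line in y. Axes as the beam's. An upright brass post (12 mm diameter, 30 mm high, empty at the start) is clamped in the slot with its axis anywhere from 2 to 26 mm from this point along +x. Where is not measured: look or feel for it. It does not shift under 60 N.
- yellow_block: Bystander: square yellow steel block, 44 x 44 x 24 mm, with a 16 mm bore, on the bench; not part of this job. Origin: centre of its underside.
- heat_gun: Bystander: teal heat gun lying on the bench, about 210 x 190 mm, 66 mm high. Origin: on the bench under its barrel.
- tape_measure: Bystander: black and red tape measure, 68 x 62 x 36 mm. Origin: centre of its underside.
- standoff_a: Bystander: brass sign standoff, 32 mm across, 30 mm high. Origin: centre of its underside.
- standoff_b: Bystander: a second brass sign standoff, 32 mm across, 30 mm high. Origin: centre of its underside.
- screwdriver: Bystander: screwdriver lying on the bench. Origin: on the bench under it.
- fixing_tray: Bystander: open blue fixings tray, 110 x 150 x 40 mm. Origin: centre of its underside.
There are look-alikes about, which are no part of the job. Of the things that look like the green_block, the smaller one is meant.

How it is judged (in metres and radians):
At the end, for the whole second after the job is handed in: The beam rests level within 0.03 rad; the block that lay bare is over the brass post of the pan without the red block, the other two blocks are over their fixed pins, all flat on their pans (underside within 3 mm of the pan, 5 mm sideways at the pins), released and at rest (angle between beam's own z axis and vertical below 0.03 rad and angular speed of beam below 0.05 rad/s and ((x of red_block in the frame of left_pin between -0.005 and 0.005 m and y of red_block in the frame of left_pin between -0.005 and 0.005 m and z of red_block in the frame of left_pin between -0.003 and 0.003 m and angle between the z axis of red_block and the z axis of beam, either way round below 0.06 rad) or (x of red_block in the frame of right_pin between -0.005 and 0.005 m and y of red_block in the frame of right_pin between -0.005 and 0.005 m and z of red_block in the frame of right_pin between -0.003 and 0.003 m and angle between the z axis of red_block and the z axis of beam, either way round below 0.06 rad)) and ((((x of blue_block in the frame of left_slot between -0.0005 and 0.0285 m and y of blue_block in the frame of left_slot between -0.005 and 0.005 m and z of blue_block in the frame of left_slot between -0.003 and 0.003 m and angle between the z axis of blue_block and the z axis of beam, either way round below 0.06 rad) or (x of blue_block in the frame of right_slot between -0.0005 and 0.0285 m and y of blue_block in the frame of right_slot between -0.005 and 0.005 m and z of blue_block in the frame of right_slot between -0.003 and 0.003 m and angle between the z axis of blue_block and the z axis of beam, either way round below 0.06 rad)) and ((x of green_block in the frame of left_pin between -0.005 and 0.005 m and y of green_block in the frame of left_pin between -0.005 and 0.005 m and z of green_block in the frame of left_pin between -0.003 and 0.003 m and angle between the z axis of green_block and the z axis of beam, either way round below 0.06 rad) or (x of green_block in the frame of right_pin between -0.005 and 0.005 m and y of green_block in the frame of right_pin between -0.005 and 0.005 m and z of green_block in the frame of right_pin between -0.003 and 0.003 m and angle between the z axis of green_block and the z axis of beam, either way round below 0.06 rad))) or (((x of green_block in the frame of left_slot between -0.0005 and 0.0285 m and y of green_block in the frame of left_slot between -0.005 and 0.005 m and z of green_block in the frame of left_slot between -0.003 and 0.003 m and angle between the z axis of green_block and the z axis of beam, either way round below 0.06 rad) or (x of green_block in the frame of right_slot between -0.0005 and 0.0285 m and y of green_block in the frame of right_slot between -0.005 and 0.005 m and z of green_block in the frame of right_slot between -0.003 and 0.003 m and angle between the z axis of green_block and the z axis of beam, either way round below 0.06 rad)) and ((x of blue_block in the frame of left_pin between -0.005 and 0.005 m and y of blue_block in the frame of left_pin between -0.005 and 0.005 m and z of blue_block in the frame of left_pin between -0.003 and 0.003 m and angle between the z axis of blue_block and the z axis of beam, either way round below 0.06 rad) or (x of blue_block in the frame of right_pin between -0.005 and 0.005 m and y of blue_block in the frame of right_pin between -0.005 and 0.005 m and z of blue_block in the frame of right_pin between -0.003 and 0.003 m and angle between the z axis of blue_block and the z axis of beam, either way round below 0.06 rad)))) and linear speed of each of blue_block, green_block below 0.02 m/s); the robot touches nothing.
It fails at once if a block at a pan's post end is pressed on the balance with more than 15 N ((contact force between blue_block and beam above 15 N and x of blue_block in the frame of left_slot above -0.026 m) or (contact force between green_block and beam above 15 N and x of green_block in the frame of left_slot above -0.026 m)).
It fails at once if the gripper presses on the balance with more than 25 N (contact force between the fingers and beam above 25 N).
It fails at once if a bystander on the bench is moved by more than 15 mm (distance of any of yellow_block, heat_gun, tape_measure, standoff_a, standoff_b, screwdriver, fixing_tray from where it was at the start of the episode above 0.015 m).
It also fails if it takes over 67 s, if anything falls off the work surface, if the arm or the gripper's body presses on something with over 40 N, if the wrist force passes 120 N, or if a joint passes its speed limit or range.

## Working session

There is one attempt and no reset: what is moved stays moved. The work goes in short steps, Python scripts to look and compute and a tool call to move; the robot and the scene stay as the last step left them, time stands still between calls to the robot, and variables do not carry over. Pictures are saved under pics/ and viewed, about 8 in all and at most 12, crops included, and the job is handed in when it is done.

Besides the shell and the picture viewer there is one more tool, called as name(argument=value, ...), one argument or row to a line, values as JSON. servo_tool: Moves the arm, as the interface text tells. Its arguments: {"type":"object","properties":{"rows":{"type":"array","items":{"type":"array","items":{"type":"number"}}}},"required":["rows"]}

```bash
mkdir -p pics; cat > h.py <<'E'
from bench import *
import numpy as np, cv2
from scipy.spatial.transform import Rotation as R
def snap(n,f=None):
    d=get_image(n)
    if f: cv2.imwrite('pics/'+f,d['image'][:,:,::-1])
    return d
def ray(d,u,v):
    K=np.array(d['mtx']);E=np.array(d['extrinsics'])
    r=np.linalg.solve(K,[u,v,1.]); r=np.array([r[0],-r[1],-r[2]])
    return E[:3,3],E[:3,:3]@r
def onz(d,u,v,z):
    o,r=ray(d,u,v); return o+r*(z-o[2])/r[2]
def proj(d,p):
    K=np.array(d['mtx']);E=np.array(d['extrinsics'])
    c=E[:3,:3].T@(np.array(p,float)-E[:3,3]); q=K@[c[0],-c[1],-c[2]]; return q[:2]/q[2]
E
python3 - <<'E'
from h import *
for n in('top','side'):
    d=snap(n,n+'0.png'); print(n,d['mtx'],np.round(d['extrinsics'],3),[k for k in d])
s=read_state();print(s)
E
```

```text
top [[365.58699691   0.         319.40957804]
 [  0.         365.58699691 198.64131102]
 [  0.           0.           1.        ]] [[ 1.50000e-02  9.84000e-01 -1.76000e-01  3.64718e+02]
 [-9.99000e-01  2.20000e-02  3.50000e-02  2.69300e+01]
 [ 3.80000e-02  1.75000e-01  9.84000e-01  1.05729e+03]
 [ 0.00000e+00  0.00000e+00  0.00000e+00  1.00000e+00]] ['image', 'mtx', 'extrinsics']
side [[368.59893992   0.         317.90659724]
 [  0.         368.59893992 197.18785202]
 [  0.           0.           1.        ]] [[-9.300000e-01  2.570000e-01 -2.630000e-01  1.718290e+02]
 [-3.680000e-01 -6.400000e-01  6.750000e-01  9.061640e+02]
 [ 5.000000e-03  7.240000e-01  6.900000e-01  1.002269e+03]
 [ 0.000000e+00  0.000000e+00  0.000000e+00  1.000000e+00]] ['image', 'mtx', 'extrinsics']
{'clock': 0.1, 'joints': array([ 1.53961780e+00,  3.85482190e-01,  6.78246028e-03, -4.17354278e-04,
       -1.19400114e+00, -2.58636575e-01]), 'joint_vel': array([ 7.87731224e-05, -2.12203390e-03,  2.63743899e-03, -3.89851177e-05,
        3.04320471e-04,  3.45495116e-04]), 'joint_efforts': array([-6.36718778e-04, -3.93321884e+01,  1.88930207e+01,  4.19796690e+00,
       -2.58904918e-03,  1.60295755e-06]), 'position': array([178.43206823, 598.47746379, 241.33985751]), 'ee_rot': array([ 9.89507676e-01, -1.44477042e-01, -8.46442872e-05,  9.68131671e-04]), 'contact_force': array([-0.71679114,  0.15877138,  0.26002427]), 'wrist_torque': array([ 0.02928166,  0.01939299, -0.00807023]), 'gripper_width': 85.3445370672093}
```

View pics/top0.png

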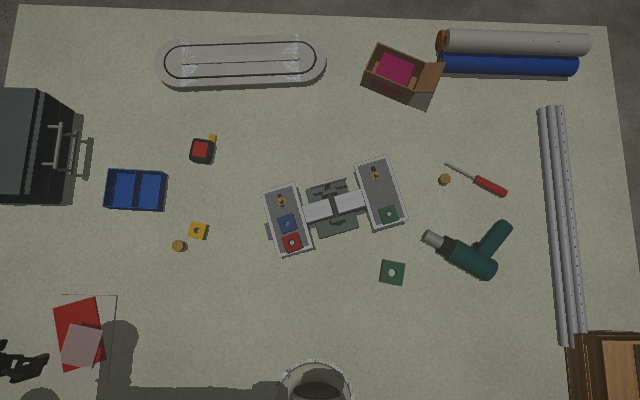

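View pics/side0.png

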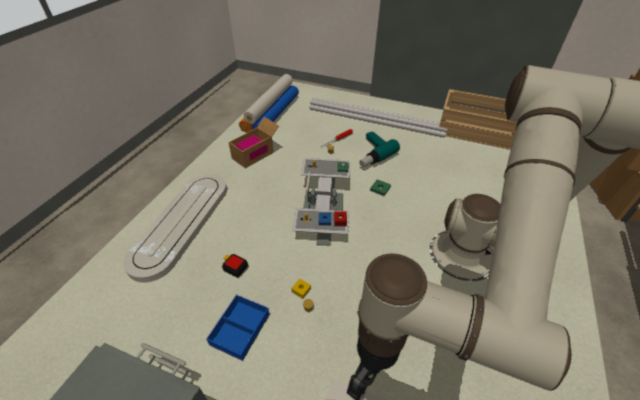

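Top view: the left pan (heavy, low) carries red (292,242), bare blue (287,223) and an empty post (281,200). The right pan has pinned green (388,214) and an empty post (376,172). The larger green look-alike lies on the bench (392,272). Next I'll measure and zoom in.

```bash
cat > m.py <<'E'
from h import *
def masks(im):
    h=cv2.cvtColor(im,cv2.COLOR_RGB2HSV); H,S,V=h[...,0].astype(int),h[...,1],h[...,2]
    return dict(red=((H<6)|(H>174))&(S>150)&(V>70),blue=(H>100)&(H<125)&(S>120)&(V>50),green=(H>60)&(H<85)&(S>90)&(V>40),brass=(H>14)&(H<32)&(S>110)&(V>60))
def blobs(d,roi,mina=6):
    x0,y0,x1,y1=roi; out=[]
    for k,m in masks(d['image']).items():
        m=m[y0:y1,x0:x1].astype(np.uint8)
        n,l,s,c=cv2.connectedComponentsWithStats(m)
        for i in range(1,n):
            if s[i,4]>=mina: 
                cs,_=cv2.findContours((l==i).astype(np.uint8),0,2)
                out.append((k,s[i,4],(c[i]+[x0,y0]).round(2),(s[i,:2]+[x0,y0]),s[i,2:4],round(cv2.minAreaRect(cs[0])[2],1)))
    return out
ROI=dict(top=(240,140,420,290),side=(285,150,362,245))
E
python3 - <<'E'
from m import *
t=snap('top');s=snap('side')
for n,d in(('top',t),('side',s)):
    for b in blobs(d,ROI[n]):
        print(n,*b,[onz(d,*b[2],z)[:2].round(1).tolist() for z in (62,70,88,100)])
a=cv2.resize(t['image'][145:265,255:415],None,fx=5,fy=5,interpolation=2)
b=cv2.resize(s['image'][150:245,285:360],None,fx=6,fy=6,interpolation=2)
cv2.imwrite('pics/a.png',a[:,:,::-1]);cv2.imwrite('pics/b.png',b[:,:,::-1])
E
```

```text
top red 206 [291.38 242.01] [282 232] [20 21] 69.4 [[421.7, 65.8], [421.2, 65.5], [420.2, 64.8], [419.5, 64.3]]
top blue 107 [288.97 223.44] [280 214] [17 19] 70.0 [[471.9, 73.8], [471.0, 73.4], [469.1, 72.6], [467.8, 72.0]]
top blue 8 [282.88 220.12] [281 218] [5 5] 45.0 [[480.6, 90.7], [479.7, 90.2], [477.6, 89.0], [476.2, 88.2]]
top brass 39 [375.28 174.33] [372 171] [8 8] 90.0 [[615.4, -164.5], [613.4, -163.0], [608.9, -159.5], [605.8, -157.2]]
top brass 38 [280.47 200.37] [277 197] [8 8] 90.0 [[535.2, 99.1], [533.8, 98.5], [530.7, 97.2], [528.6, 96.3]]
side red 113 [339.89 216.56] [334 212] [13 10] 90.0 [[422.8, 49.6], [420.6, 56.9], [415.8, 73.3], [412.6, 84.2]]
side blue 138 [324.52 218.27] [319 213] [12 12] 90.0 [[469.9, 77.3], [467.3, 84.4], [461.6, 100.2], [457.8, 110.8]]
side green 55 [342.35 167.05] [338 163] [10  8] 90.0 [[503.7, -214.5], [500.9, -205.0], [494.5, -183.5], [490.3, -169.2]]
side brass 12 [330.5 151. ] [329 150] [4 3] 90.0 [[585.6, -298.5], [582.0, -288.2], [574.1, -265.1], [568.8, -249.8]]
side brass 23 [314.   164.17] [312 160] [5 8] 11.3 [[617.1, -189.0], [613.3, -179.7], [604.8, -158.7], [599.1, -144.8]]
side brass 36 [305.97 217.61] [303 213] [7 9] 45.0 [[531.2, 98.5], [528.1, 105.3], [521.2, 120.8], [516.7, 131.1]]
```

View pics/a.png

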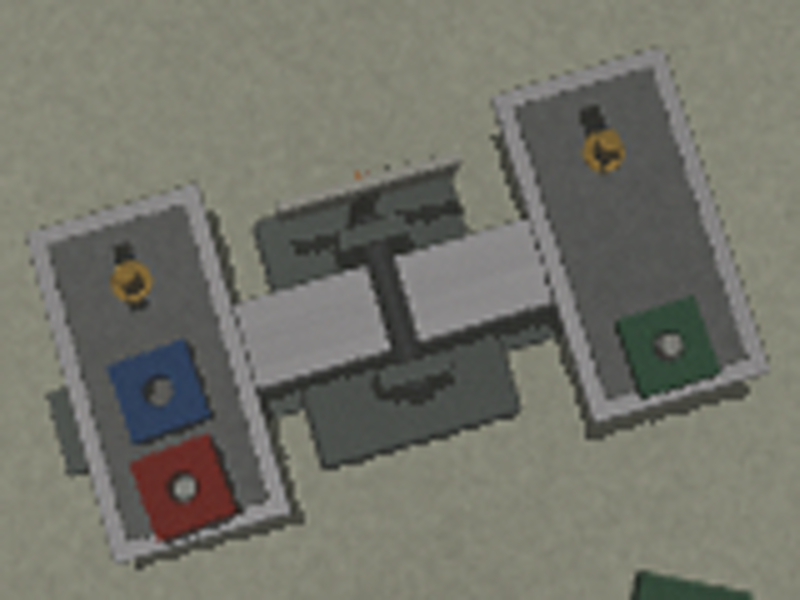

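View pics/b.png

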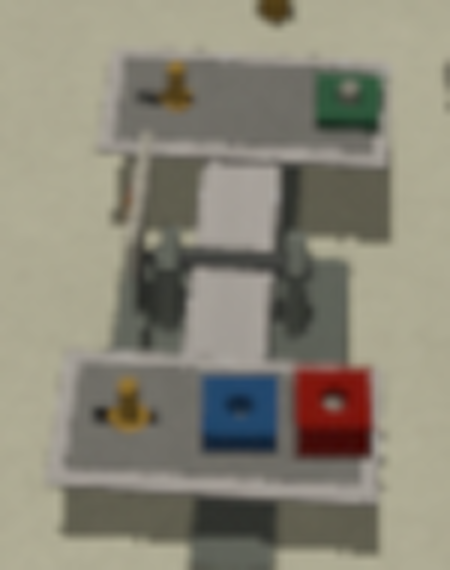

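The crops confirm it: blue's bore is at top-crop (160,391), the right post's base is around (604,150), the pins show in red's (184,488) and green's (668,346) bores, and the pans have pale rims. Now I'll fit the beam frame.

```bash
cat >> m.py <<'E'
def tc(u,v,x0=255,y0=145,f=5): return ((u+.5)/f-.5+x0,(v+.5)/f-.5+y0)
def tool(goal,yaw=None):
    s=read_state(); Rm=R.from_quat(s['ee_rot']); d=Rm.inv().apply(np.array(goal)-s['position'])/10
    return d.round(2)
E
python3 - <<'E'
from m import *
t=snap('top');s=snap('side')
red=onz(t,*tc(184,488),89);green=onz(t,*tc(668,346),96)
# shift from bore-top to pan foot with tilt .08 (left low): top leans toward +y(left)
ey=(red-green)[:2]; L=np.linalg.norm(ey); ey/=L; ex=np.array([ey[1],-ey[0]])
print('pin dist',L,'yaw',np.degrees(np.arctan2(ex[1],ex[0])))
O=(red+green)[:2]/2+67*ex; print('hinge',O)
f=lambda p:[((p[:2]-O)@ex).round(1),((p[:2]-O)@ey).round(1)]
print('blue top bore(z77)',f(onz(t,*tc(160,391),77)),onz(t,*tc(160,391),77))
for nm,c in(('L',[(35,238),(192,186),(298,516),(122,562)]),('R',[(495,102),(655,52),(765,370),(598,425)])):
    z=60 if nm=='L' else 82
    P=[onz(t,*tc(*q),z) for q in c]; m=np.mean(P,0); print(nm,'corners',[f(p) for p in P],'mean',f(m))
for q in[(604,148),(604,157)]: print('Rpost top view',q,[f(onz(t,*tc(*q),z)) for z in(81,111)])
sc=lambda u,v: tc(u,v,285,150,6)
for q in[(177,66),(177,97)]: print('Rpost side',q,[f(onz(s,*sc(*q),z)) for z in(81,96,111)])
for q,z in[((128,383),90),((128,415),60)]: print('Lpost side',q,f(onz(s,*sc(*q),z)))
for q,z in[((238,404),77),((333,401),89),((348,90),96)]: print('side holes B,R,G',f(onz(s,*sc(*q),z)))
E
```

```text
pin dist 268.2598248881367 yaw 17.260032676151695
hinge [523.41341136 -43.50954997]
blue top bore(z77) [np.float64(-12.7), np.float64(132.8)] [471.86999175  79.51531195  77.        ]
L corners [[np.float64(90.3), np.float64(176.6)], [np.float64(95.0), np.float64(85.4)], [np.float64(-96.8), np.float64(79.7)], [np.float64(-93.9), np.float64(177.3)]] mean [np.float64(-1.4), np.float64(129.7)]
R corners [[np.float64(90.0), np.float64(-87.8)], [np.float64(93.1), np.float64(-182.6)], [np.float64(-93.2), np.float64(-184.6)], [np.float64(-96.2), np.float64(-87.9)]] mean [np.float64(-1.6), np.float64(-135.7)]
Rpost top view (604, 148) [[np.float64(48.7), np.float64(-138.4)], [np.float64(43.2), np.float64(-130.6)]]
Rpost top view (604, 157) [[np.float64(43.9), np.float64(-136.8)], [np.float64(38.5), np.float64(-129.1)]]
Rpost side (177, 66) [[np.float64(45.9), np.float64(-166.1)], [np.float64(44.2), np.float64(-146.9)], [np.float64(42.6), np.float64(-127.8)]]
Rpost side (177, 97) [[np.float64(43.1), np.float64(-133.0)], [np.float64(41.5), np.float64(-114.3)], [np.float64(40.0), np.float64(-95.7)]]
Lpost side (128, 383) [np.float64(48.6), np.float64(139.8)]
Lpost side (128, 415) [np.float64(49.4), np.float64(136.8)]
side holes B,R,G [np.float64(-14.6), np.float64(139.0)]
side holes B,R,G [np.float64(-68.7), np.float64(143.7)]
side holes B,R,G [np.float64(-69.5), np.float64(-130.7)]
```

Frame checks out: pin distance is 268 mm against 270, and the pan corners are centred within 3 mm. The right post is at beam x≈44, y≈-135, inside its allowed range. Moving over the blue block.

servo_tool(
  rows=[
    [0.66,3.5,3.4,0,0,0,0],
    [0.66,3.5,3.4,0,0,0,0],
    [0.66,3.5,3.4,0,0,0,0],
    [0.66,3.5,3.4,0,0,0,0],
    [0.66,3.5,3.4,0,0,0,0],
    [0.66,3.5,3.4,0,0,0,0],
    [0.66,3.5,3.4,0,0,0,0],
    [0.66,3.5,3.4,0,0,0,0],
    [0.66,3.5,3.4,0,0,0,0],
    [0.66,3.5,3.4,0,0,0,0],
    [0.66,3.5,3.4,0,0,0,0],
    [0.66,3.5,3.4,0,0,0,0],
  ],
)

```text
clock: 1.5
position: [465.1, 86.0, 242.7]
ee_rot: [0.99, -0.144, 0.0, -0.0]
contact_force: [1.3, 0.3, 0.3]
gripper_width: 56.3
```

servo_tool(
  rows=[
    [0.66,0,0,0,0,0,-8.5],
    [0.66,0,0,0,0,0,-8.5],
    [0.66,0,0,0,0,0,-8.5],
    [0.66,0,0,0,0,0,-8.5],
    [0.66,0,0,0,-4.6,0,0],
    [0.66,0,0,0,0,0,0],
    [0.66,0,0,0,0,0,0],
  ],
)

```text
clock: 2.2
position: [464.1, 88.2, 242.2]
ee_rot: [0.988, 0.151, 0.006, 0.039]
contact_force: [-0.1, 0.6, -0.3]
gripper_width: 56.4
```

```bash
cat >> m.py <<'E'
def st(goal=None):
    s=read_state(); Rm=R.from_quat(s['ee_rot']).as_matrix()
    print(round(s['clock'],2),s['position'].round(1),'F',s['contact_force'].round(2),'w',round(s['gripper_width'],1),'xang',np.degrees(np.arctan2(Rm[1,0],Rm[0,0])).round(2),'tz',Rm[:,2].round(3))
    if goal is not None: print('tool cm',tool(goal))
E
python3 -c "
from m import *
st((471.9,79.5,120))"
```

```text
2.2 [464.1  88.2 242.2] F [-0.13  0.57 -0.26] w 56.4 xang 17.43 tz [ 0.023 -0.076 -0.997]
tool cm [ 0.49  0.09 12.26]
```

servo_tool(
  rows=[
    [0.66,0.5,0.1,4,0,0,0],
    [0.66,0,0,4,0,0,0],
    [0.66,0,0,3.5,0,0,0],
    [0.66,0,0,0,0,0,0],
    [0.66,0,0,0,0,0,0],
  ],
)

```text
clock: 2.7
position: [473.0, 79.7, 128.4]
ee_rot: [0.988, 0.151, 0.006, 0.04]
contact_force: [-0.3, 0.9, 0.6]
gripper_width: 56.4
```

```bash
python3 - <<'E'
from m import *
st((471.9,79.5,73))
t=snap('top');s=snap('side')
a=cv2.resize(t['image'][185:265,245:325],None,fx=5,fy=5,interpolation=2)
b=cv2.resize(s['image'][180:247,285:365],None,fx=5,fy=5,interpolation=2)
b=cv2.copyMakeBorder(b,0,400-b.shape[0],0,0,0)
cv2.imwrite('pics/c.png',np.hstack([a,b])[:,:,::-1])
E
```

```text
2.7 [473.   79.7 128.4] F [-0.29  0.9   0.62] w 56.4 xang 17.39 tz [ 0.024 -0.077 -0.997]
tool cm [-0.11 -0.46  5.52]
```

View pics/c.png

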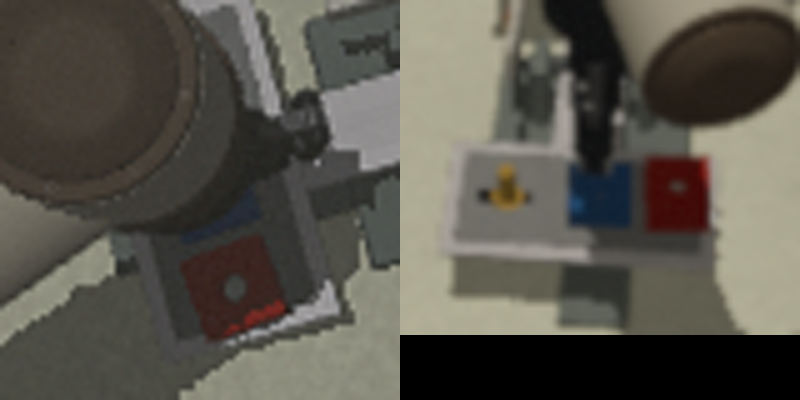

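The near finger's tip (side crop 597,165) lines up with the middle of blue in x. Descending in steps and watching the force.

servo_tool(
  rows=[
    [0.66,-0.1,-0.45,2.0,0,0,0],
    [0.66,0,0,1.5,0,0,0],
    [0.66,0,0,0.8,0,0,0],
    [0.66,0,0,0.4,0,0,0],
    [0.66,0,0,0.2,0,0,0],
    [0.66,0,0,0.2,0,0,0],
    [0.66,0,0,0,0,0,0],
    [0.66,0,0,0,0,0,0],
  ],
)

```text
clock: 3.6
position: [471.5, 79.9, 76.9]
ee_rot: [0.988, 0.151, 0.006, 0.04]
contact_force: [0.0, 0.3, -0.2]
gripper_width: 56.3
```

```bash
python3 -c "
from m import *
st((471.9,79.5,72))"
```

```text
3.6 [471.5  79.9  76.9] F [ 0.02  0.34 -0.23] w 56.3 xang 17.4 tz [ 0.025 -0.076 -0.997]
tool cm [0.03 0.01 0.5 ]
```

servo_tool(
  rows=[
    [0.66,0,0,0.2,0,0,0],
    [0.66,0,0,0.2,0,0,0],
    [0.66,0,0,0,0,0,0],
    [0.66,0,0,0,0,0,0],
  ],
)

```text
clock: 4.0
position: [471.3, 79.4, 72.5]
ee_rot: [0.988, 0.151, 0.006, 0.04]
contact_force: [-0.6, -0.2, 0.2]
gripper_width: 56.2
```

servo_tool(
  rows=[
    [0.4,0,0,0,0,0,0],
    [0.4,0,0,0,0,0,0],
    [0.4,0,0,0,0,0,0],
    [0.4,0,0,0,0,0,0],
  ],
)

```text
clock: 4.4
position: [471.8, 79.7, 73.1]
ee_rot: [0.988, 0.151, 0.007, 0.04]
contact_force: [-0.6, 2.5, 4.8]
gripper_width: 42.5
```

servo_tool(
  rows=[
    [0.3,0,0,0,0,0,0],
    [0.3,0,0,0,0,0,0],
    [0.3,0,0,-0.5,0,0,0],
    [0.3,0,0,-1.5,0,0,0],
    [0.3,0,0,-3,0,0,0],
    [0.3,0,0,-3,0,0,0],
    [0.3,0,0,0,0,0,0],
    [0.3,0,0,0,0,0,0],
  ],
)

```text
clock: 5.2
position: [468.6, 85.3, 152.0]
ee_rot: [0.988, 0.151, 0.006, 0.039]
contact_force: [-0.9, -0.7, -2.8]
gripper_width: 42.4
```

```bash
python3 - <<'E'
from m import *
st()
O=np.array([523.4,-43.5]);ex=np.array([np.cos(.301),np.sin(.301)]);ey=np.array([-ex[1],ex[0]]); O=O-2.7*ey
p=O+44.5*ex-131.5*ey; print(p); st((*p,153))
E
```

```text
5.2 [468.6  85.3 152. ] F [-0.86 -0.66 -2.81] w 42.4 xang 17.35 tz [ 0.023 -0.076 -0.997]
[ 605.6862999  -158.47327884]
5.2 [468.6  85.3 152. ] F [-0.86 -0.66 -2.81] w 42.4 xang 17.35 tz [ 0.023 -0.076 -0.997]
tool cm [ 5.82 27.27  2.07]
```

Blue is held (weight about 2.5 N). Carrying it above the right post.

servo_tool(
  rows=[
    [0.3,0.97,4.5,0.2,0,0,0],
    [0.3,0.97,4.5,0.2,0,0,0],
    [0.3,0.97,4.5,0.3,0,0,0],
    [0.3,0.97,4.5,0.3,0,0,0],
    [0.3,0.97,4.5,0.4,0,0,0],
    [0.3,0.97,4.5,0.4,0,0,0],
    [0.3,0,0,0,0,0,0],
    [0.3,0,0,0,0,0,0],
    [0.3,0,0,0,0,0,0],
  ],
)

```text
clock: 6.1
position: [604.4, -154.8, 154.1]
ee_rot: [0.988, 0.151, 0.004, 0.039]
contact_force: [0.6, -0.3, -2.9]
gripper_width: 42.2
```

```bash
python3 - <<'E'
from m import *
st((605.7,-158.5,135))
t=snap('top');s=snap('side')
for b in blobs(s,(285,130,362,245)): print(*b)
a=cv2.resize(t['image'][145:225,340:420],None,fx=5,fy=5,interpolation=2)
b=cv2.resize(s['image'][125:205,280:360],None,fx=5,fy=5,interpolation=2)
cv2.imwrite('pics/d.png',np.hstack([a,b])[:,:,::-1])
E
```

```text
6.1 [ 604.4 -154.8  154.1] F [ 0.58 -0.3  -2.85] w 42.2 xang 17.39 tz [ 0.02  -0.076 -0.997]
tool cm [0.03 0.24 1.94]
red 66 [343.68 134.2 ] [336 130] [16 10] 63.4
red 114 [339.89 216.57] [334 212] [13 10] 90.0
blue 10 [318.1 152.7] [318 149] [2 9] 0.0
green 55 [342.35 167.05] [338 163] [10  8] 90.0
brass 36 [330.44 148.44] [328 145] [6 8] 90.0
brass 22 [313.91 163.77] [312 160] [5 8] 9.5
brass 35 [305.89 217.6 ] [303 213] [7 9] 45.0
```

View pics/d.png

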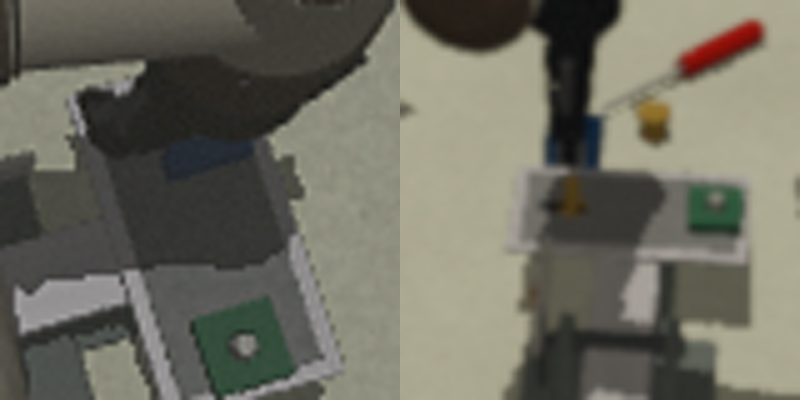

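The held block spans u≈309–320 in the side view and the post is at u≈314, so they are within about 2 mm. Refining that to sub-pixel.

```bash
python3 - <<'E'
from m import *
s=snap('side');im=s['image'].astype(int);st()
bl=im[...,2]-im[...,0]; br=(im[...,0]-im[...,2])
print('blue');
for v in range(147,160): print(v,bl[v,304:326])
print('brass')
for v in range(158,170): print(v,br[v,304:326])
ex=np.array([np.cos(.303),np.sin(.303),0]);ey=np.array([-ex[1],ex[0],0])
S=read_state();Rm=R.from_quat(S['ee_rot']).as_matrix()
tcp=S['position'];f=lambda x,y,z:proj(s,tcp+Rm@[x,y,z]).round(2)
# tool y=-beam y; near(+y) face at tool y=-22; block from z -4..+14
for x in(-22,22): print('near face',[f(x,-22,z) for z in(-4,14)])
O=np.array([523.4,-43.5,0])-2.7*ey
for px in(43,45,47): 
  q=O+px*ex
  print('post',px,proj(s,q-134.*ey+[0,0,81]).round(2),proj(s,q-131.5*ey+[0,0,111]).round(2))
E
```

```text
6.25 [ 605.2 -154.1  155.8] F [ 0.88 -0.51 -2.15] w 42.4 xang 17.49 tz [ 0.023 -0.076 -0.997]
blue
147 [-27 -27 -26 -27 -25 -22  -8  -2  -2   0   0   1   0  -8 -19 -21 -20 -22
 -26 -26 -25 -26]
148 [-26 -26 -27 -26 -24 -19  -5   1   1   1   1   1   8  18  13   8  -3 -17
 -25 -26 -27 -26]
149 [-26 -27 -26 -26 -21 -13  -2   1  -1   1   2   1   9  28  37  28   0 -20
 -26 -26 -27 -26]
150 [-26 -25 -26 -26 -20  -9   1   1   3   1   2   1   7  27  37  27  -1 -20
 -26 -27 -27 -26]
151 [-25 -27 -26 -26 -17  -1   5   2  -1   2   0   2  10  28  36  24  -5 -21
 -25 -26 -26 -26]
152 [-26 -26 -26 -25 -15   5  11   4   1   1   1   2   9  28  35  20 -10 -23
 -27 -26 -26 -26]
153 [-26 -26 -26 -26 -16   8  16   5   0   1   0   1  10  26  36  17 -12 -23
 -26 -26 -26 -27]
154 [-27 -26 -26 -26 -16  12  21   7   2   0  -1   0   8  26  37  15 -15 -24
 -26 -27 -26 -26]
155 [-26 -26 -27 -26 -17  14  21   6  -1   0  -1  -1   9  24  35  10 -21 -26
 -26 -26 -26 -26]
156 [-26 -25 -25 -25 -17  13  22   7   0  -1   0  -2   8  25  35   9 -20 -25
 -26 -26 -26 -26]
157 [-23 -23 -23 -22 -14  10  17   3  -4  -3  -2  -
[... 668 characters left out ...]
6  4  4  5  5  5  6  5  4]
164 [12 10  9  8  8  7  5  7 20 44 53 41 21  9  6  6  5  4  5  5  5  5]
165 [12 11 10  8  6  4  3 10 27 47 54 47 34 15  6  5  5  5  4  5  4  4]
166 [11 11  9  8  6  3  4 15 32 47 52 39 29 13  6  5  5  5  4  4  4  4]
167 [11 10  9  8  8  6  5 13 30 44 43 32 17  7  5  5  6  6  4  4  5  5]
168 [11  9  8  8  8  8  5  7 12 22 26 22 12  5  4  5  5  5  5  5  6  5]
169 [11  9  9  9  8  6  6  5  6  7  6  7  6  5  4  5  5  4  5  5  4  6]
near face [array([318.72, 154.25]), array([318.73, 157.8 ])]
near face [array([307.14, 153.71]), array([307.25, 157.27])]
post 43 [314.13 165.18] [314.06 159.58]
post 45 [313.63 165.15] [313.56 159.56]
post 47 [313.13 165.13] [313.05 159.53]
```

Side and top views agree that the block should go about 2 mm further along +x. Lining up just above the post top.

servo_tool(
  rows=[
    [0.3,0.1,0.1,1,0,0,0],
    [0.3,0,0,0.8,0,0,0],
    [0.3,0,0,0,0,0,0],
    [0.3,0,0,0,0,0,0],
    [0.3,0,0,0,0,0,0],
  ],
)

```text
clock: 6.75
position: [607.7, -157.3, 138.4]
ee_rot: [0.988, 0.151, 0.006, 0.04]
contact_force: [0.0, 0.3, -1.5]
gripper_width: 42.5
```

```bash
python3 - <<'E'
from m import *
P=[]
for i in range(4):
    s=snap('side'); P.append(read_state()['position'])
print(np.round(P,1)); m=np.mean(P,0)
Rm=R.from_quat(read_state()['ee_rot'])
print(m.round(1),Rm.inv().apply(np.array([607.3,-156.8,125])-m).round(1))
st()
E
```

```text
[[ 607.7 -157.3  138.5]
 [ 607.7 -157.3  138.5]
 [ 607.7 -157.3  138.5]
 [ 607.7 -157.3  138.5]]
[ 607.7 -157.3  138.5] [-0.3 -1.7 13.4]
6.95 [ 607.7 -157.3  138.5] F [-0.46 -0.01 -2.31] w 42.5 xang 17.39 tz [ 0.025 -0.077 -0.997]
```

servo_tool(
  rows=[
    [0.3,0,-0.15,0.5,0,0,0],
    [0.3,0,0,0.5,0,0,0],
    [0.3,0,0,0.3,0,0,0],
    [0.3,0,0,0.3,0,0,0],
    [0.3,0,0,0.3,0,0,0],
    [0.3,0,0,0,0,0,0],
    [0.3,0,0,0,0,0,0],
  ],
)

```text
clock: 7.65
position: [607.3, -157.2, 118.8]
ee_rot: [0.988, 0.151, 0.006, 0.04]
contact_force: [-0.6, 0.3, -3.2]
gripper_width: 42.6
```

```bash
python3 - <<'E'
from m import *
s=snap('side');st()
for b in blobs(s,(285,130,362,245)): 
  if b[0] in('green','brass'): print(*b)
E
```

```text
7.7 [ 607.3 -157.2  118.9] F [-0.62  1.8  -3.26] w 42.4 xang 17.39 tz [ 0.023 -0.076 -0.997]
green 55 [342.35 167.05] [338 163] [10  8] 90.0
brass 36 [330.44 148.44] [328 145] [6 8] 90.0
brass 33 [305.88 217.55] [303 213] [6 9] 90.0
```

Block bottom is at about z=105, below the 111 mm post top, and the pan has not moved, so it looks threaded. Continuing down.

servo_tool(
  rows=[
    [0.3,0,0,0.3,0,0,0],
    [0.3,0,0,0.3,0,0,0],
    [0.3,0,0,0.3,0,0,0],
    [0.3,0,0,0.3,0,0,0],
    [0.3,0,0,0,0,0,0],
    [0.3,0,0,0,0,0,0],
  ],
)

```text
clock: 8.3
position: [607.5, -158.2, 106.8]
ee_rot: [0.988, 0.151, 0.006, 0.04]
contact_force: [-1.2, 1.3, -1.9]
gripper_width: 42.7
```

```bash
python3 - <<'E'
from m import *
s=snap('side');st()
for b in blobs(s,(285,130,362,245)): 
  if b[0] in('green','brass'): print(*b)
cv2.imwrite('pics/e.png',cv2.resize(s['image'][140:190,290:360],None,fx=8,fy=8,interpolation=2)[:,:,::-1])
E
```

```text
8.35 [ 607.5 -158.1  106.9] F [-1.49  1.27 -1.63] w 42.4 xang 17.39 tz [ 0.023 -0.076 -0.997]
green 54 [342.3  167.13] [338 163] [10  8] 90.0
brass 35 [330.46 148.54] [328 145] [6 8] 0.0
brass 35 [305.89 217.6 ] [303 213] [7 9] 45.0
```

View pics/e.png

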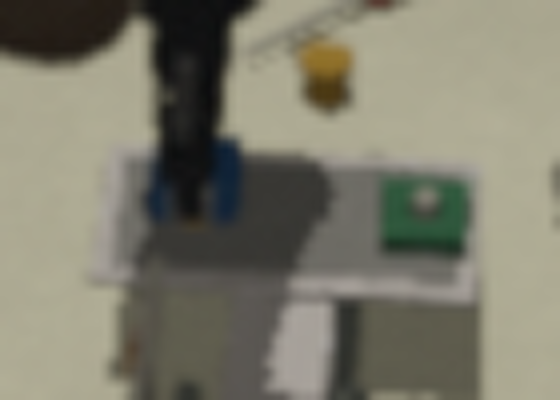

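The block sits around the post with only the base collar visible at (195,215), and the pan is unmoved. Going down to the pan.

servo_tool(
  rows=[
    [0.3,0,0,0.3,0,0,0],
    [0.3,0,0,0.3,0,0,0],
    [0.3,0,0,0.2,0,0,0],
    [0.3,0,0,0.2,0,0,0],
    [0.3,0,0,0.1,0,0,0],
    [0.3,0,0,0.1,0,0,0],
    [0.3,0,0,0,0,0,0],
    [0.3,0,0,0,0,0,0],
  ],
)

```text
clock: 9.15
position: [608.1, -159.1, 95.2]
ee_rot: [0.988, 0.151, 0.006, 0.04]
contact_force: [-0.4, 1.4, -3.1]
gripper_width: 43.0
```

```bash
python3 - <<'E'
from m import *
s=snap('side');st()
for b in blobs(s,(285,130,362,245)): 
  if b[0] in('green','brass'): print(*b)
E
```

```text
9.2 [ 608.1 -159.1   95.2] F [-0.25  2.61 -1.46] w 42.2 xang 17.4 tz [ 0.024 -0.077 -0.997]
green 49 [341.82 167.22] [338 163] [9 8] 90.0
brass 36 [330.44 148.44] [328 145] [6 8] 90.0
brass 35 [305.91 217.14] [303 213] [7 8] 90.0
```

servo_tool(
  rows=[
    [0.3,0,0,0.2,1.1,0,0],
    [0.3,0,0,0.2,1.1,0,0],
    [0.3,0,0,0.2,1.1,0,0],
    [0.3,0,0,0.2,1.1,0,0],
    [0.3,0,0,0,0,0,0],
    [0.3,0,0,0,0,0,0],
    [0.3,0,0,0,0,0,0],
  ],
)

```text
clock: 9.9
position: [608.5, -159.6, 87.4]
ee_rot: [0.988, 0.151, 0.001, 0.002]
contact_force: [-0.1, -0.0, -0.8]
gripper_width: 42.8
```

```bash
python3 - <<'E'
from m import *
s=snap('side');st()
for b in blobs(s,(285,130,362,245)): 
  if b[0] in('green','brass','red'): print(*b)
cv2.imwrite('pics/f.png',cv2.resize(s['image'][145:245,290:360],None,fx=6,fy=6,interpolation=2)[:,:,::-1])
E
```

```text
9.95 [ 608.4 -159.5   87.4] F [ 0.63 -0.54 -0.28] w 42.6 xang 17.41 tz [ 0.002 -0.004 -1.   ]
red 66 [343.68 134.2 ] [336 130] [16 10] 63.4
red 134 [339.88 214.94] [334 209] [13 15] 90.0
green 49 [341.92 168.27] [338 164] [10  8] 90.0
brass 36 [330.44 148.44] [328 145] [6 8] 90.0
brass 35 [306.14 215.89] [303 211] [7 9] 45.0
```

View pics/f.png

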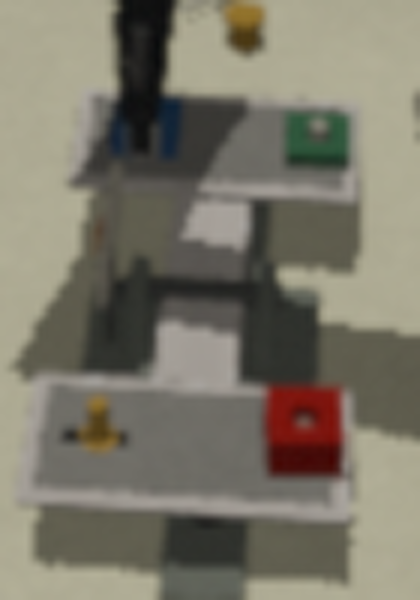

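The beam is nearly level with the block on the right pan and only light force. Releasing.

servo_tool(
  rows=[
    [0.6,0,0,0,0,0,0],
    [0.62,0,0,0,0,0,0],
    [0.64,0,0,0,0,0,0],
    [0.64,0,0,0,0,0,0],
    [0.64,0,0,-0.2,0,0,0],
    [0.64,0,0,-0.5,0,0,0],
    [0.64,0,0,-1,0,0,0],
    [0.64,0,0,-2,0,0,0],
    [0.64,0,0,-4,0,0,0],
    [0.64,0,0,-4,0,0,0],
  ],
)

```text
clock: 10.95
position: [607.8, -159.2, 205.9]
ee_rot: [0.988, 0.151, -0.0, 0.002]
contact_force: [1.0, 1.0, -0.3]
gripper_width: 54.9
```

servo_tool(
  rows=[
    [0.64,-5,0,-1,0,0,0],
    [0.64,-5,0,0,0,0,0],
    [0.64,-5,0,0,0,0,0],
    [0.64,-5,0,0,0,0,0],
    [0.64,0,0,0,0,0,0],
    [0.64,0,0,0,0,0,0],
    [0.64,0,0,0,0,0,0],
    [0.64,0,0,0,0,0,0],
    [0.64,0,0,0,0,0,0],
    [0.64,0,0,0,0,0,0],
  ],
)

```text
clock: 11.95
position: [418.8, -218.4, 213.7]
ee_rot: [0.988, 0.152, -0.0, 0.002]
contact_force: [0.2, 0.3, 0.7]
gripper_width: 55.0
```

```bash
python3 - <<'E'
from m import *
t=snap('top');s=snap('side');st()
for n,d in(('top',t),('side',s)):
  for b in blobs(d,ROI[n]): print(n,*b)
a=cv2.resize(t['image'][145:265,255:415],None,fx=3,fy=3,interpolation=2)
b=cv2.resize(s['image'][145:240,290:360],None,fx=4,fy=4,interpolation=2)
b=cv2.copyMakeBorder(b,0,max(0,a.shape[0]-b.shape[0]),0,0,0);a=cv2.copyMakeBorder(a,0,b.shape[0]-a.shape[0],0,0,0)
cv2.imwrite('pics/g.png',np.hstack([a,b])[:,:,::-1])
E
```

```text
12.05 [ 418.5 -218.5  213.7] F [ 0.06 -0.02 -1.02] w 54.8 xang 17.42 tz [ 0.    -0.003 -1.   ]
top red 224 [291.81 241.65] [282 232] [21 21] 69.4
top blue 7 [380.   180.14] [378 179] [5 3] 76.0
top brass 17 [376.12 173.76] [374 172] [5 5] 45.0
top brass 37 [280.08 200.22] [277 197] [8 8] 90.0
side red 126 [339.99 214.25] [334 209] [13 14] 90.0
side blue 70 [314.11 166.67] [309 162] [11  9] 90.0
side green 43 [342.   168.65] [338 165] [9 8] 90.0
side brass 12 [330.5 151. ] [329 150] [4 3] 90.0
side brass 34 [305.91 215.26] [303 211] [7 9] 71.6
```

View pics/g.png

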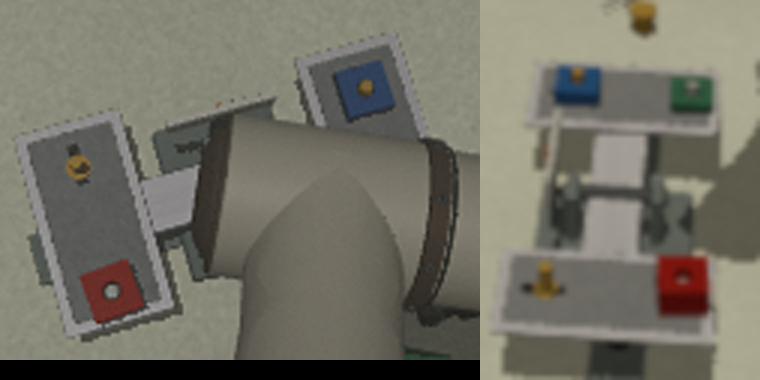

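Blue lies flat with the brass post up through its bore. Red and green are still pinned, and the beam looks level. Checking the tilt in numbers and that it is at rest.

servo_tool(
  rows=[
    [0.64,0,0,0,0,0,0],
    [0.64,0,0,0,0,0,0],
    [0.64,0,0,0,0,0,0],
    [0.64,0,0,0,0,0,0],
    [0.64,0,0,0,0,0,0],
    [0.64,0,0,0,0,0,0],
    [0.64,0,0,0,0,0,0],
    [0.64,0,0,0,0,0,0],
  ],
)

```text
clock: 12.85
position: [418.2, -218.6, 214.0]
ee_rot: [0.988, 0.151, 0.0, 0.002]
contact_force: [-0.0, -0.5, 0.1]
gripper_width: 54.5
```

```bash
python3 - <<'E'
from m import *
s=snap('side')
for b in blobs(s,ROI['side']): print(b[0],b[2])
ey=np.array([-.298,.9545]);ex=np.array([.9545,.298]);O=np.array([523.4,-43.5])-2.7*ey
def pt(x,y,z,a): # beam coords, tilt a (left down)
    yy=y*np.cos(a)+z*np.sin(a); zz=62-y*np.sin(a)+z*np.cos(a); return np.r_[O+x*ex+yy*ey,zz]
for nm,p in(('Lpost',(48,135,18)),('green',(-67,-135,17)),('bluetop',(44,-135,20))):
    v=[proj(s,pt(*p,a))[1] for a in(.08,.04,0,-.03)]; print(nm,np.round(v,2),'dv from start',np.round(np.array(v)-v[0],2))
E
```

```text
red [340.11 214.  ]
blue [314.11 166.67]
green [342.11 168.59]
brass [330.5 151. ]
brass [305.97 215.26]
Lpost [216.25 215.09 213.88 212.95] dv from start [ 0.   -1.16 -2.37 -3.3 ]
green [164.96 165.86 166.79 167.52] dv from start [0.   0.9  1.84 2.56]
bluetop [163.01 163.89 164.81 165.52] dv from start [0.   0.88 1.8  2.52]
```

```bash
python3 -c "
from bench import *
print(job_done())"
```

```text
the job is handed in; nothing more can be done
None
```

I moved the bare blue block from the heavy left pan onto the right pan's brass post, released it, and drew the gripper clear. I handed the job in at about 13 s.

**Placement:** in both cameras blue lies flat with the post up through its bore. Red and green are still over their pins.

**Level and at rest:** the left post shifted 2.34 px between the start and end pictures, against 2.37 px expected for a level beam. That puts the tilt at about 0.001 rad. The green block's shift suggests about 0.01 rad, so the two differ slightly, but both are within the 0.03 rad limit. Pictures 0.8 s apart agree within 0.25 px, which is about the noise.

**Forces:** the gripper took up to about 5 N while gripping. Readings taken during threading never passed about 4 N.

**Disagreement and not checked:** the two cameras disagreed by about 2 mm on where the post stood, so I used the middle, and the block went on without feeling for it. I did not measure whether the bystanders moved, but the arm passed well above them.

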